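# Clear the jammed roller feeder

## Task

The large roller has plugged the throat of the roller feeder: reach into the open lane and nudge it back into the hopper, its centre at least 6 cm behind the throat, without lifting it. Then slide the small roller, flat on the floor and never lifted, through the throat and along the lane under the cover until the sprung stop hidden there pushes back with about 7 N, hold it pressed for half a second, and let go. Never push on a roller with more than 18 N, leave the large roller in the hopper and do not disturb the jar, can and pot standing beside the feeder.

Things in the scene. Friction and masses are not known exactly. Their poses are not given: they have to be found in the camera images.
- feeder: Fixed feeder: grey tray on a wooden plinth, white walls 7 mm thick, 330 mm long. Origin: on the desk under the middle of the throat; x points from the throat down the lane, y left of that, z up. In mm in this frame: floor top z=46, wall tops z=62. Lane x 0 to 141 between walls at y=+-25, open on top up to x=92. Slick floor and walls (friction about 0.25).
- hopper_mid (a point): Point on the hopper floor at feeder (-80, 0, 46) mm, same axes as the feeder. The hopper is open on top and spans x -173 to 0 mm; its inner side walls stand at y=+-70 mm for x below -80 and from there run straight in to y=+-25 mm at the throat (x=0).
- cover_edge (a point): Top of the near edge of the flat cover, feeder (92, 0, 68) mm, same axes; cover x 92 to 148, underside z=64. Beneath, unseen and unmeasured: a sprung stop across the lane, free face anywhere from x=117 to 130, 2 N per mm, solid after 6 mm. The small roller's centre is at x=94 to 106 when it first touches it; its near edge stays in the open lane.
- large_roller: Plain steel roller lying flat like a disc, 62 mm diameter, 16 mm high, about 0.3 kg, shallow ring groove on top, no through hole; too wide for the lane. Origin: centre of its underside, z up. It starts plugging the throat, its centre about 20 mm behind it (in the hopper), its nose about 10 mm into the lane.
- small_roller: Plain steel roller lying flat like a disc, 47 mm diameter, 16 mm high, about 0.15 kg, no through hole. Origin: centre of its underside, z up. It starts in the hopper behind and beside the large one, on the feeder's +y side near the slanting wall.
- film_can: Bystander: black film can with lid, 33 mm diameter, 49 mm high, standing on the desk beside the funnel, on the feeder's -y side; origin: centre of its underside.
- screw_jar: Bystander: small jar with red lid, 39 mm diameter, 42 mm high, standing on the desk beside the lane, on the feeder's -y side; origin: centre of its underside.
- grease_pot: Bystander: small open white pot, 36 mm diameter, 32 mm high, on the desk beside the end of the lane, on the feeder's +y side; origin: centre of its underside.
Mind the look-alikes: they are no part of the job. What is shaped like the large_roller but red is not meant.

How it is judged:
On the way, in this order (a step that is already met when the one before it is completed fails the run):
1. the large roller is nudged back: its centre at least 55 mm behind the throat, the small roller still in the hopper (x of large_roller in the frame of feeder below -0.055 m and x of small_roller in the frame of feeder below -0.03 m), for 0.2 s.
2. the small roller is under the cover (centre past x = 92 mm) and pressed against the sprung stop with at least 4 N for 0.3 s (x of small_roller in the frame of feeder above 0.092 m and contact force between small_roller and feeder above 4 N and contact force between the fingers and small_roller above 3 N), for 0.3 s.
At the end, for the whole second after the job is handed in: The small roller lies flat and still at the covered end of the lane (centre more than 91 mm past the throat); the large roller lies flat and still on the hopper floor, its centre at least 55 mm behind the throat (x of small_roller in the frame of feeder above 0.091 m and z of each of small_roller, large_roller in the frame of feeder below 0.049 m and linear speed of each of small_roller, large_roller below 0.01 m/s and x of large_roller in the frame of feeder between -0.16 and -0.055 m and y of large_roller in the frame of feeder between -0.06 and 0.06 m); the robot touches nothing.
It fails at once if a roller is pushed with more than 18 N (contact force between any of the arm, the fingers and small_roller above 18 N or contact force between any of the arm, the fingers and large_roller above 18 N).
It fails at once if a roller is lifted more than 9 mm off the feeder floor (z of any of small_roller, large_roller in the frame of feeder above 0.055 m).
It fails at once if a bystander (film can, jar, pot) is moved more than 15 mm or tipped (distance of any of film_can, screw_jar, grease_pot from where it was at the start of the episode above 0.015 m or angle between any of film_can, screw_jar, grease_pot's own z axis and vertical above 0.4 rad).
It also fails if it takes over 54 s, if anything falls off the work surface, if the arm or the gripper's body presses on something with over 40 N, if the wrist force passes 120 N, or if a joint passes its speed limit or range.

## Robot

A 6-joint arm with a two-finger parallel gripper is mounted at the origin on a cart in front of the work surface, level with it; the furniture and walls round the work are solid. World frame = base frame: x ahead of the robot, y to its left, z up, the work surface at z = 0. Lengths are in m, angles in rad, forces in N, time in s.
With the tool pointing down it reaches from about 0.35 to 0.725 m from the base axis. Payload 6 kg.
Tool frame: the origin (TCP) lies at the very end of the fingers, on their centre line; the grasp point (between the pads) lies 19 mm behind it; x points along the fingers, y is the direction in which the jaws open and shut, and the axes are right-handed (so a half turn about x gives the same grasp; the last joint's range is limited). The gripper opens to 85 mm and grips with 20 to 120 N. Pads are 22 mm wide; open, the fingers measure 114 mm over their backs; the gripper's body (76 mm by 85 mm) begins 54 mm behind the grasp point. The pads swing forward as they close: fully open they stand 13 mm farther back than shut.
Start: joints at [-0.82, 0.04, 0.085, 0, -1.615, -0.334], TCP at [0.243, -0.549, 0.192] pointing down, gripper open.
Joint ranges: [-2.56, 2.56], [-1.29, 2.01], [-1.08, 1.49], [-3.29, 1.98], [-2.81, -0.18], [-2.99, 2.99]. Speed limits (rad/s): [2.57, 2.57, 3.01, 3.14, 3.14, 3.14].

## Interface

Orientations are given as a rotation vector (axis times angle).
In Python, from workcell import r gives the robot as it stands. The module is installed in compiled form; this text tells all that it offers.
- The arm moves only by the shell command python3 -m jog 'ROWS'. ROWS is JSON, a list of rows, each a list of 7 numbers: the closure, from -1 (fully open) to 1 (shut), then the shift along the world's x, y, z in cm, then the turn, a rotation vector about the world's x, y, z in degrees. A call has 1 to 10 rows; each row shifts and turns the commanded pose from where the row before left it; what a row does not reach is not made up. A row lasts 1/8 s, in which the tool goes at most 62.5 mm and 10.7 degrees, less where a joint would pass 70% of its speed; a pose out of reach is approached as far as the arm can. A call is refused whole if a number of a shift passes 6.25 or a number of a turn 10.7, either way. A call with a gripper value outside its range is refused whole. The fingers move at their own pace and stop on an object; the grip force is fixed at half the most. Time passes only in rows, so rows that do not move let the fingers close. It gives the time, the measured TCP pose, the force and the opening at its end, in the units of the state.
- r.read_state(): the state, without advancing time (a new reading comes with each control period).
- r.read_camera(name): name is "side" or "top"; returns the picture (480x640x3 uint8, red, green, blue); there is no depth.
- r.get_calibration(name): a dict with "camera_matrix" (3x3 intrinsics, pixels), "extrinsics" (4x4, takes a point from world to camera coordinates). Camera axes: x right, y down, z forward; pixel columns grow to the right and rows downward; lengths in m; the calibration is good to about 2 mm. A picture is of the moment at which its call begins. get_calibration takes no time and is no camera call.
- r.finish_job(): hands the job in, once; it reports no verdict.
Trained networks look in the newest picture that a camera, given by its name, has taken for a name from the list of things; names that differ only in an ending like _2 or _b are one class to them, and where a whole thing is asked for, a point or a joint stands for the part that bears it (a point fixed in the world has none). Each returns a list of dicts, best first, with "confidence" (0 to 1); they miss things now and then, are a little off and sometimes report something else, mostly with a low value. They report only what shows in the picture. A call takes as long as a camera call. They do not tell look-alikes from the thing itself.
- r.look_for(camera, name): "uv" ([column, row] in pixels, amid what is visible of it).
The state is a dict: "clock": time; "qpos": joint angles; "joint_vel": joint speeds; "effort": joint torques, N m; "eef_pos": TCP position; "orientation": TCP orientation; "ft_force": force on the tool from outside, world axes, zero at the start; "torque": the same for the moment, N m; "opening": opening from 0.0 (shut) to 1.0 (fully open).
Only numpy, scipy, OpenCV 4.12 (cv2) and the standard library are available. Lean on these libraries where they do the work, as an engineer would, in place of code of your own. Each camera call takes 0.05 s, during which the arm holds its last target.

## Working session

There is one attempt and no reset: what is moved stays moved. The work goes in short steps, Python scripts to look and compute and a shell command to move; the robot and the scene stay as the last step left them, time stands still between calls to the robot, and variables do not carry over. Pictures are saved under pics/ and viewed, and the job is handed in when it is done.

```bash
mkdir -p pics; python3 - <<'E'
from workcell import r
import cv2
for c in("top","side"):
    im=r.read_camera(c); cv2.imwrite(f"pics/{c}0.png",im[:,:,::-1])
    k=r.get_calibration(c); print(k)
    for n in["feeder","hopper_mid","cover_edge","large_roller","small_roller","film_can","screw_jar","grease_pot"]:
        print(c,n,[(d['uv'],round(d['confidence'],2)) for d in r.look_for(c,n)])
s=r.read_state(); print(s)
E
```

```text
{'camera_matrix': array([[614.93256896,   0.        , 330.0396973 ],
       [  0.        , 614.93256896, 223.86774013],
       [  0.        ,   0.        ,   1.        ]]), 'extrinsics': array([[ 0.00833762, -0.99982647,  0.01665869,  0.01883737],
       [-0.9969484 , -0.0096044 , -0.07747033,  0.57743611],
       [ 0.07761688, -0.01596194, -0.99685547,  0.96186077],
       [ 0.        ,  0.        ,  0.        ,  1.        ]])}
top feeder [([381.8, 229.3], 0.65)]
top hopper_mid [([382.4, 225.3], 0.97)]
top cover_edge [([382.0, 228.0], 0.56)]
top large_roller [([273.4, 360.4], 0.91), ([352.8, 225.1], 0.88), ([308.3, 111.0], 0.61), ([214.4, 332.1], 0.61)]
top small_roller [([383.6, 247.7], 0.69), ([292.2, 172.4], 0.36)]
top film_can [([380.4, 158.4], 0.85)]
top screw_jar [([294.7, 173.8], 0.98)]
top grease_pot [([259.1, 289.1], 0.7)]
{'camera_matrix': array([[574.51188097,   0.        , 313.58272229],
       [  0.        , 574.51188097, 241.62908919],
       [  0.        ,   0.        ,   1.        ]]), 'extrinsics': array([[-0.95952727, -0.2815683 ,  0.00516855,  0.54354391],
       
[... 544 characters left out ...]
64.5], 0.85)]
side grease_pot [([351.7, 305.0], 0.6)]
{'clock': 0.9, 'qpos': array([-8.20336119e-01,  4.01939721e-02,  8.47723640e-02, -4.80010053e-05,
       -1.61549769e+00, -3.33720038e-01]), 'joint_vel': array([ 0.00028414,  0.00068526,  0.00058906, -0.00051577, -0.00021013,
       -0.00081676]), 'effort': array([ 1.31186258e-03, -3.67927909e+01,  3.47441339e+01,  6.93291038e+00,
       -9.13462318e-04,  1.97814774e-05]), 'eef_pos': array([ 0.24289274, -0.54859336,  0.19193998]), 'orientation': array([-0.32677784,  1.54598965,  0.32698339]), 'ft_force': array([ 0.11606968,  0.0146446 , -0.73485251]), 'torque': array([ 0.02536658, -0.00054948, -0.01085472]), 'opening': 0.9992487467754667}
```

View pics/top0.png

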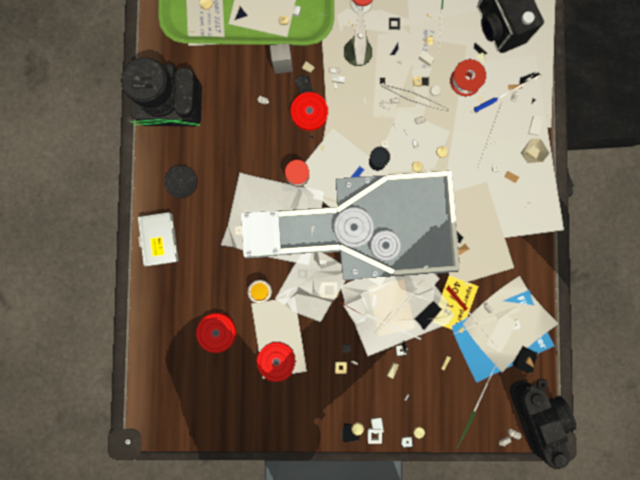

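View pics/side0.png

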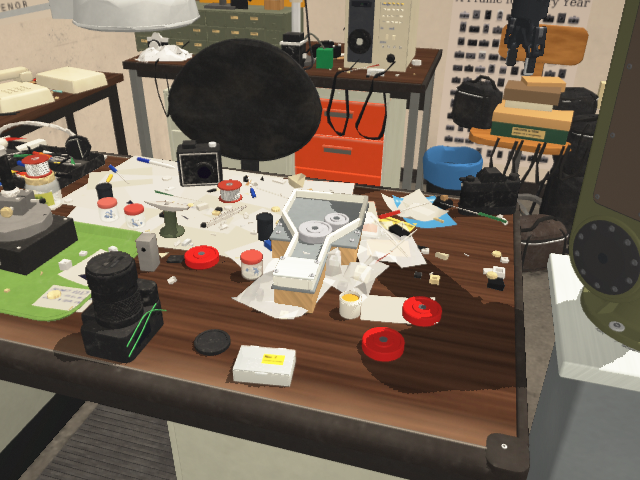

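```bash
python3 -c "
import cv2
im=cv2.imread('pics/top0.png')[130:340,200:480]; cv2.imwrite('pics/crop0.png',cv2.resize(im,None,fx=2.8,fy=2.8,interpolation=cv2.INTER_CUBIC))"
```

```text
(no output)
```

View pics/crop0.png

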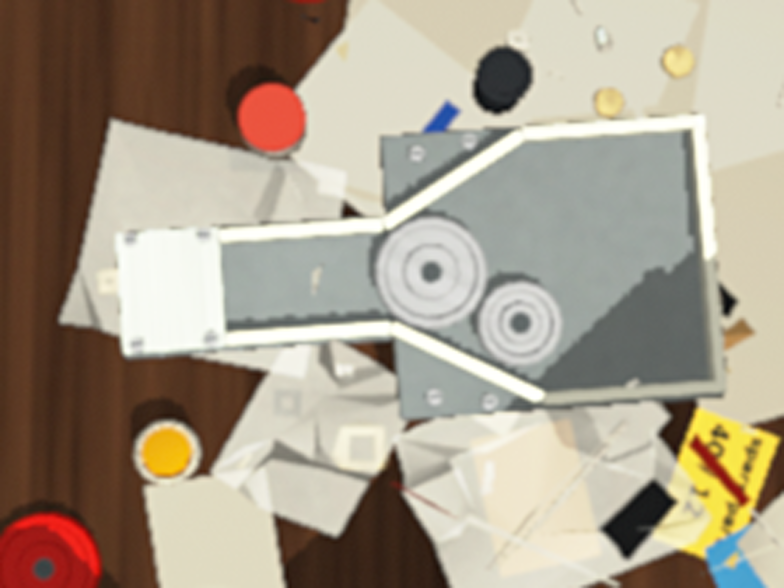

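The red discs at (308,111), (216,333) and (275,361) are look-alikes. The grey grooved disc at (353,225), plugging the throat, is the large roller, and the grey one at (385,245) is the small roller. The crop confirms both. Next I fit the feeder pose.

```bash
cat > h.py <<'E'
import numpy as np, cv2
from workcell import r
from scipy.optimize import least_squares
from scipy.spatial.transform import Rotation as Ro
def proj(c,P):
    k=r.get_calibration(c); E=k['extrinsics']; K=k['camera_matrix']
    q=(E[:3,:3]@np.atleast_2d(P).T).T+E[:3,3]; q=q@K.T; return q[:,:2]/q[:,2:]
def ray(c,uv,z):
    k=r.get_calibration(c); E=k['extrinsics']; K=k['camera_matrix']
    d=E[:3,:3].T@np.linalg.inv(K)@[uv[0],uv[1],1]; o=-E[:3,:3].T@E[:3,3]
    return o+d*(z-o[2])/d[2]
def f2w(p,F):
    x,y,t=p; c,s=np.cos(t),np.sin(t); F=np.atleast_2d(F)
    return np.c_[x+c*F[:,0]-s*F[:,1],y+s*F[:,0]+c*F[:,1],F[:,2]]
def w2f(p,W):
    x,y,t=p; c,s=np.cos(t),np.sin(t); d=np.asarray(W)[:2]-[x,y]
    return np.array([c*d[0]+s*d[1],-s*d[0]+c*d[1]])
E
cat > fit.py <<'E'
from h import *
cr=np.array([[118,232],[217,229],[226,346],[125,355],[385,219],[397,330],[705,115],[722,393],[694,129],[520,137]])/2.8+[200,130]
F=np.array([[148,-32,68],[92,-32,68],[92,32,68],[148,32,68],[0,-25,62],[0,25,62],[-180,-77,62],[-180,77,62],[-173,-70,62],[-80,-70,62]])/1e3
f=lambda p:(proj("top",f2w(p,F))-cr).ravel()
s=least_squares(f,[.58,0,1.57],loss='soft_l1'); print(s.x,np.round(s.fun.reshape(-1,2),1))
np.save('pose.npy',s.x); p=s.x
for n,uv in[("large",(430/2.8+200,271/2.8+130)),("small",(519/2.8+200,322/2.8+130))]:
    w=ray("top",uv,.062); print(n,w,w2f(p,w)*1000)
for c in("top","side"):
    im=cv2.imread(f"pics/{c}0.png")
    for P,b in[([[148,-32,68],[92,-32,68],[92,32,68],[148,32,68]],1),([[92,-25,62],[0,-25,62],[-80,-70,62],[-173,-70,62],[-173,70,62],[-80,70,62],[0,25,62],[92,25,62]],0)]:
        q=proj(c,f2w(p,np.array(P)/1e3)); cv2.polylines(im,[np.round(q*16).astype(int)],bool(b),(0,0,255),1,cv2.LINE_AA,4)
    o=im[150:300,220:470] if c=="top" else im[170:320,200:450]
    cv2.imwrite(f"pics/fit_{c}.png",cv2.resize(o,None,fx=3,fy=3,interpolation=cv2.INTER_CUBIC))
st=r.read_state(); print(Ro.from_rotvec(st['orientation']).as_matrix().round(3))
E
python3 fit.py
```

```text
[0.56719001 0.01019547 1.65024634] [[-0.9  1.2]
 [ 0.4 -0.2]
 [-0.1 -0.2]
 [-0.9 -0.8]
 [ 0.8  4.1]
 [-1.2 -3.1]
 [-0.2 -0.1]
 [ 2.3 -0.1]
 [-0.4 -0.3]
 [ 2.   0.9]]
large [ 0.57000128 -0.01152197  0.062     ] [-21.87205168  -1.07876332]
small [ 0.54245834 -0.06045807  0.062     ] [-68.46780044  30.26117537]
[[-0.    -0.405  0.914]
 [ 0.     0.914  0.405]
 [-1.     0.     0.   ]]
```

```bash
python3 -c "
import cv2,numpy as np
a=cv2.imread('pics/fit_top.png');b=cv2.imread('pics/fit_side.png')
cv2.imwrite('pics/fit.png',cv2.resize(np.vstack([a,b]),(500,600)))"
```

```text
(no output)
```

View pics/fit_top.png

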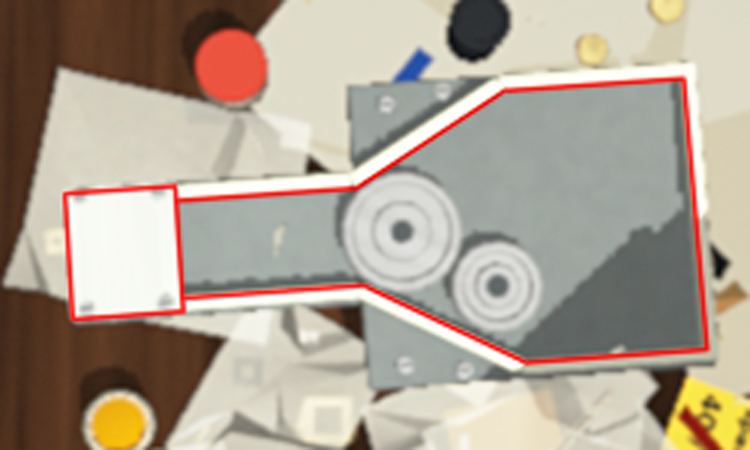

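View pics/fit_side.png

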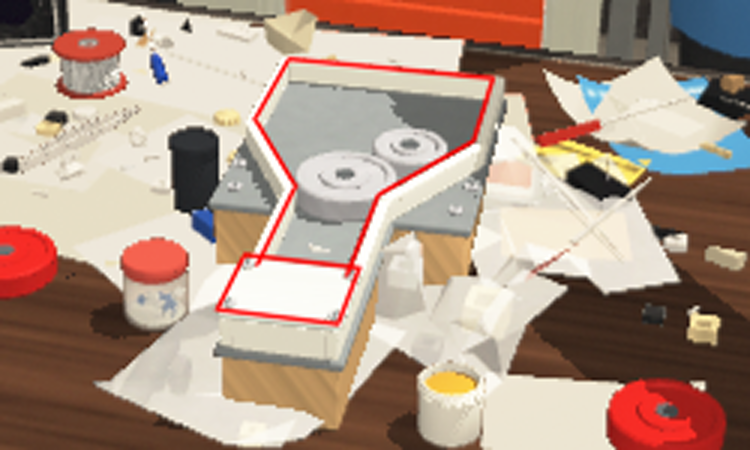

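Fit residuals are sub-pixel apart from my throat picks, and the overlay lies on the inner wall edges in both views. Feeder x is roughly world +y. Now moving above the lane with the jaw across it and the fingers nearly shut.

```bash
python3 -m jog '[[0.75,3.2,6,0,0,0,7.07],[0.75,3.2,6,0,0,0,7.07],[0.75,3.2,6,0,0,0,7.07],[0.75,3.2,6,0,0,0,7.07],[0.75,3.2,6,0,0,0,7.07],[0.75,3.2,6,0,0,0,7.07],[0.75,3.2,6,0,0,0,7.07],[0.75,3.2,6,0,0,0,7.07],[0.75,3.2,6,0,0,0,7.07],[0.75,3.2,6,0,0,0,7.07]]'
cat > st.py <<'E'
from h import *
p=np.load('pose.npy'); s=r.read_state(); R=Ro.from_rotvec(s['orientation']).as_matrix()
print('t',round(s['clock'],2),'w',s['eef_pos'].round(4),'feeder mm',(w2f(p,s['eef_pos'])*1e3).round(1),'z',round(s['eef_pos'][2]*1e3,1),'yawY-feederY deg',round((np.degrees(np.arctan2(R[1,1],R[0,1])-p[2])-90+180)%360-180,2),'down',R[:,0].round(3),'op',round(s['opening'],3))
c,sn=np.cos(p[2]),np.sin(p[2]); f=s['ft_force']; print('F feeder',np.round([c*f[0]+sn*f[1],-sn*f[0]+c*f[1],f[2]],2))
E
python3 st.py
```

```text
clock: 2.15
eef_pos: [0.5377, 0.005, 0.1924]
orientation: [-1.271, 1.167, 1.27]
ft_force: [1.0, -1.1, -0.4]
opening: 0.127
t 2.15 w [0.5377 0.005  0.1924] feeder mm [-2.9 29.8] z 192.4 yawY-feederY deg 0.29 down [ 0.001  0.    -1.   ] op 0.127
F feeder [-1.16 -0.92 -0.4 ]
```

```bash
python3 -m jog '[[0.75,0,0,0,0,0,0],[0.75,0,0,0,0,0,0]]'; python3 st.py; python3 - <<'E'
import cv2,numpy as np
from h import *
a=r.read_camera("top")[130:330,200:480,::-1];b=r.read_camera("side")[90:290,190:470,::-1]
cv2.imwrite('pics/v1.png',cv2.resize(np.vstack([a,b]),None,fx=1.5,fy=1.5))
E
```

```text
clock: 2.4
eef_pos: [0.5369, 0.0028, 0.1919]
orientation: [-1.268, 1.171, 1.268]
ft_force: [-0.6, -0.1, -0.1]
opening: 0.122
t 2.4 w [0.5369 0.0028 0.1919] feeder mm [-4.9 30.7] z 191.9 yawY-feederY deg 0.03 down [-0. -0. -1.] op 0.122
F feeder [-0.01  0.63 -0.11]
```

View pics/v1.png

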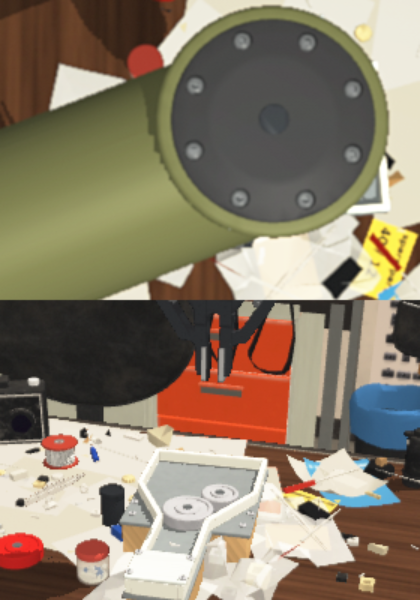

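```bash
python3 -m jog '[[0.75,1.37,2.11,0,0,0,0],[0.75,1.37,2.11,-3,0,0,0],[0.75,0,0,-4.5,0,0,0],[0.75,0,0,-4.3,0,0,0],[0.75,0,0,0,0,0,0]]'; python3 st.py; python3 - <<'E'
from h import *
b=r.read_camera("side")[150:300,220:420,::-1]
cv2.imwrite('pics/v2.png',cv2.resize(b,None,fx=4,fy=4,interpolation=cv2.INTER_CUBIC))
E
```

```text
clock: 3.12
eef_pos: [0.562, 0.0434, 0.0708]
orientation: [-1.265, 1.177, 1.27]
ft_force: [0.8, 0.3, 0.4]
opening: 0.122
t 3.12 w [0.562  0.0434 0.0708] feeder mm [33.5  2.5] z 70.8 yawY-feederY deg -0.09 down [-0.006 -0.002 -1.   ] op 0.122
F feeder [ 0.22 -0.85  0.39]
```

View pics/v2.png

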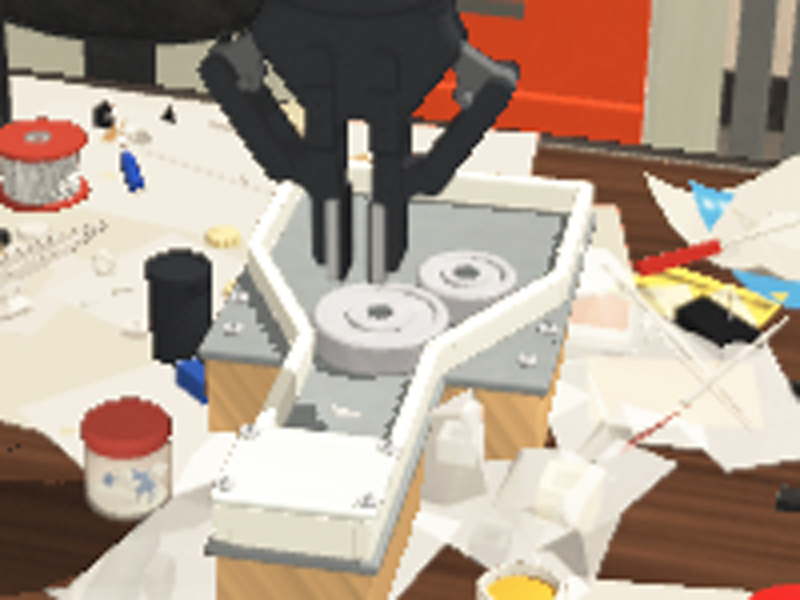

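```bash
python3 - <<'E'
from h import *
s=r.read_state(); print(s['eef_pos'],proj("side",s['eef_pos']), proj("side",s['eef_pos']+[0,0,.013]))
b=r.read_camera("side")[150:300,220:420,::-1]
cv2.imwrite('pics/v3.png',cv2.resize(b,None,fx=4,fy=4,interpolation=cv2.INTER_CUBIC))
E
python3 st.py
```

```text
[0.56395011 0.04366543 0.07417583] [[308.02167637 236.10135887]] [[308.02426152 229.42169385]]
t 3.23 w [0.5652 0.0441 0.0761] feeder mm [34.  -0.7] z 76.1 yawY-feederY deg -0.04 down [ 0.002 -0.    -1.   ] op 0.126
F feeder [-0.14 -0.29  0.71]
```

View pics/v3.png

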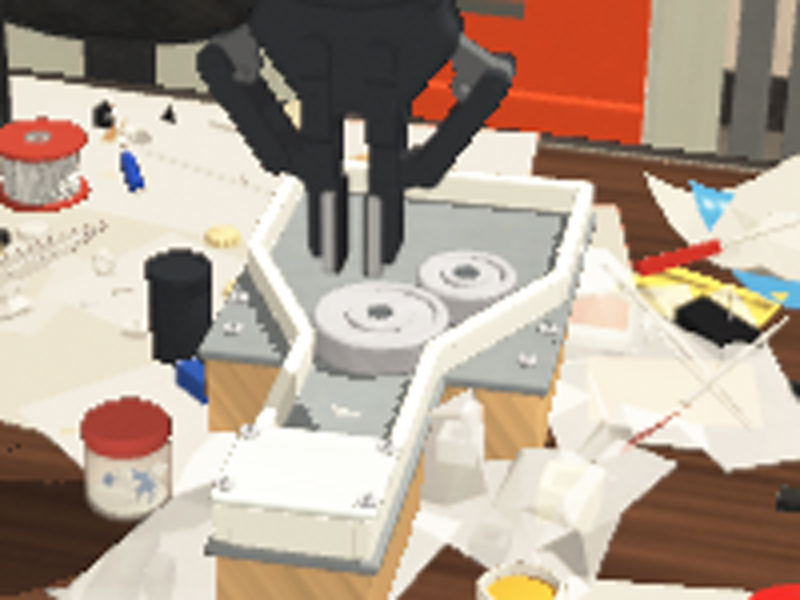

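```bash
python3 - <<'E'
from h import *
print(proj("side",[.5369,.0028,.1919]),proj("side",[.5369,.0028,.2219]))
im=r.read_camera("side"); s=r.read_state(); print(s['eef_pos'])
b=np.ascontiguousarray(im[120:270,220:420,::-1]); b=cv2.resize(b,None,fx=4,fy=4,interpolation=cv2.INTER_CUBIC)
R=Ro.from_rotvec(s['orientation']).as_matrix()
for d in(0,.01,.02,.03,.04,.06):
    for y in(-.005,.005):
        q=(proj("side",s['eef_pos']-R[:,0]*d+R[:,1]*y)[0]-[220,120])*4; cv2.circle(b,tuple(int(v) for v in q),3,(0,255,0),-1)
cv2.imwrite('pics/v4.png',b)
t=r.read_camera("top")[130:330,200:480,::-1]; cv2.imwrite('pics/t4.png',cv2.resize(t,None,fx=2.5,fy=2.5))
E
```

```text
[[330.87495034 164.7513236 ]] [[331.24736791 147.53738786]]
[0.56576045 0.04450695 0.07698398]
```

View pics/v4.png

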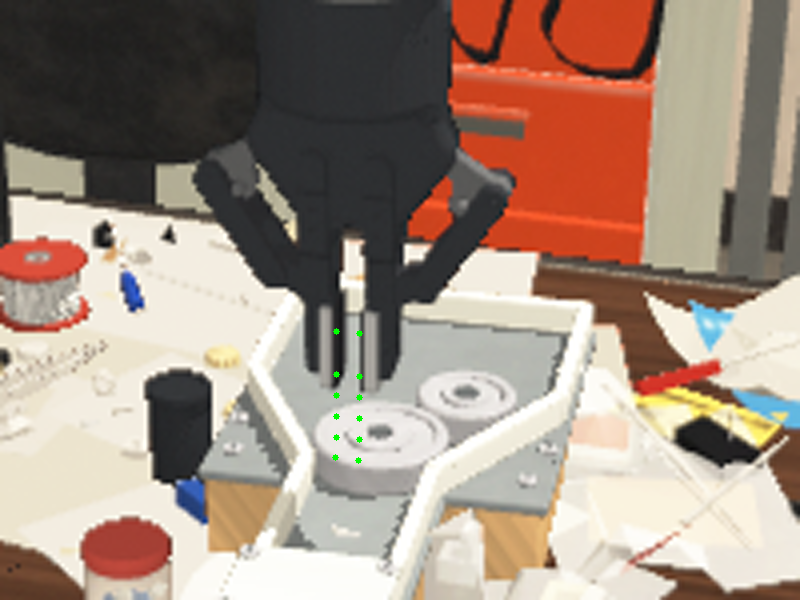

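View pics/t4.png

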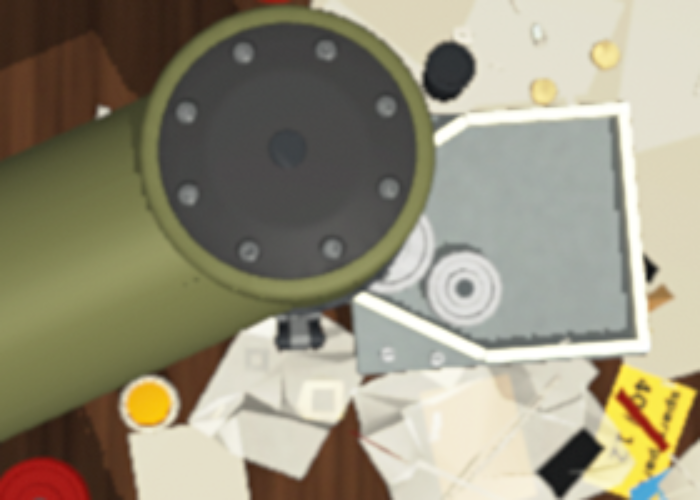

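```bash
python3 - <<'E'
from h import *
for z in(.1,.15,.2,.25,.3,.35,.4): print(z,ray("top",(315.2,189.2),z).round(3),'knuckle',ray("top",(320,263),z).round(3))
E
python3 st.py
```

```text
0.1 [0.622 0.048 0.1  ] knuckle [0.514 0.04  0.1  ]
0.15 [0.616 0.047 0.15 ] knuckle [0.513 0.04  0.15 ]
0.2 [0.609 0.047 0.2  ] knuckle [0.512 0.04  0.2  ]
0.25 [0.602 0.046 0.25 ] knuckle [0.511 0.04  0.25 ]
0.3 [0.596 0.046 0.3  ] knuckle [0.511 0.04  0.3  ]
0.35 [0.589 0.045 0.35 ] knuckle [0.51 0.04 0.35]
0.4 [0.582 0.045 0.4  ] knuckle [0.509 0.04  0.4  ]
t 3.33 w [0.5659 0.0448 0.0772] feeder mm [34.6 -1.5] z 77.2 yawY-feederY deg -0.01 down [ 0.004  0.001 -1.   ] op 0.125
F feeder [-0.05 -0.41  0.19]
```

```bash
python3 -m jog '[[0.75,0.1,0,-1.2,0,0,0],[0.75,0,0,-1,0,0,0],[0.75,0,0,0,0,0,0],[0.75,0,0,0,0,0,0]]'; python3 st.py; python3 - <<'E'
from h import *
im=r.read_camera("side"); s=r.read_state(); print(s['eef_pos'])
b=np.ascontiguousarray(im[150:270,260:420,::-1]); b=cv2.resize(b,None,fx=5,fy=5,interpolation=cv2.INTER_CUBIC)
q=(proj("side",s['eef_pos'])[0]-[260,150])*5; cv2.circle(b,tuple(int(v) for v in q),3,(0,255,0),-1)
cv2.imwrite('pics/v5.png',b)
E
```

```text
clock: 3.82
eef_pos: [0.5655, 0.045, 0.052]
orientation: [-1.268, 1.171, 1.268]
ft_force: [0.3, -0.1, -0.7]
opening: 0.126
t 3.83 w [0.5655 0.045  0.052 ] feeder mm [34.9 -1.1] z 52.0 yawY-feederY deg 0.04 down [-0. -0. -1.] op 0.126
F feeder [-0.11 -0.29 -0.68]
[0.56560114 0.04509186 0.05224088]
```

View pics/v5.png

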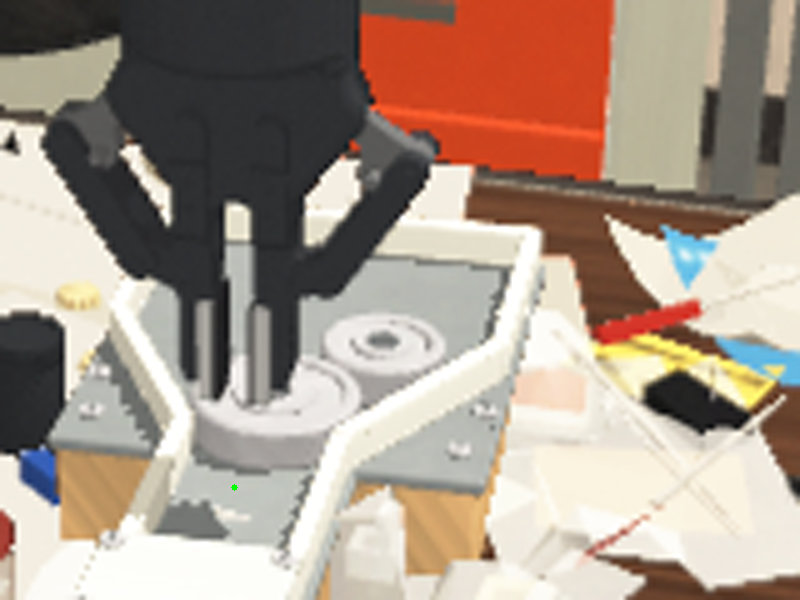

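The fingertips in the picture end about 17 px (roughly 33 mm) above where the reported TCP projects, so I'm lowering in small steps, watching the force and the picture.

```bash
python3 -m jog '[[0.75,0.1,0,-0.6,0,0,0],[0.75,0,0,-0.5,0,0,0],[0.75,0,0,-0.5,0,0,0],[0.75,0,0,0,0,0,0],[0.75,0,0,0,0,0,0]]'; python3 st.py; python3 - <<'E'
from h import *
im=r.read_camera("side"); s=r.read_state(); print(s['eef_pos'])
b=np.ascontiguousarray(im[150:270,260:420,::-1]); b=cv2.resize(b,None,fx=5,fy=5,interpolation=cv2.INTER_CUBIC)
q=(proj("side",s['eef_pos']+[0,0,.034])[0]-[260,150])*5; cv2.circle(b,tuple(int(v) for v in q),3,(0,255,0),-1)
cv2.imwrite('pics/v6.png',b)
E
```

```text
clock: 4.5
eef_pos: [0.5665, 0.0451, 0.0361]
orientation: [-1.268, 1.17, 1.268]
ft_force: [-0.0, 0.7, 0.2]
opening: 0.121
t 4.5 w [0.5665 0.0451 0.0361] feeder mm [34.8 -2.1] z 36.1 yawY-feederY deg 0.03 down [ 0. -0. -1.] op 0.121
F feeder [ 0.71 -0.05  0.2 ]
[0.56659357 0.04507566 0.03622341]
```

View pics/v6.png

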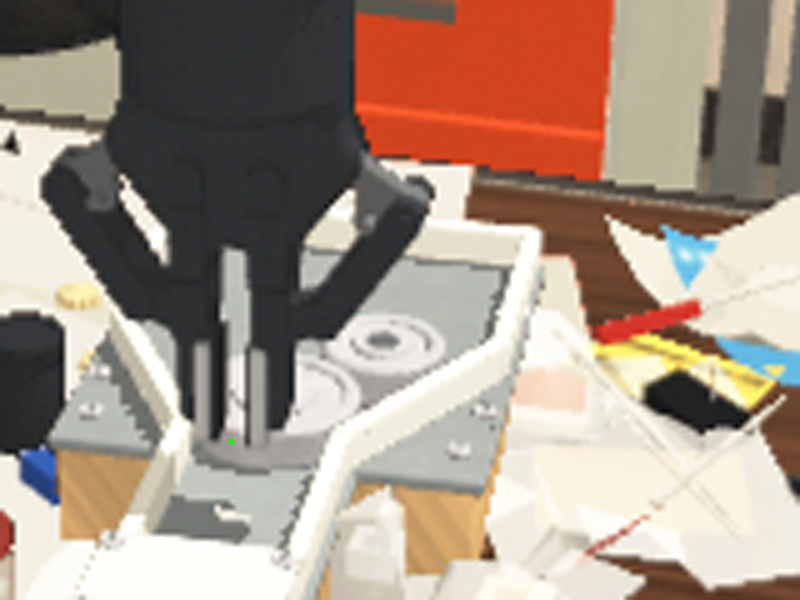

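No contact even with the reported TCP 10 mm below the floor, so the true tip is about 34 mm above the reported z. I'll apply that offset from here on.

```bash
python3 -m jog '[[0.75,-0.2,0,-0.3,0,0,0],[0.75,-0.1,0,-0.3,0,0,0],[0.75,0,0,-0.3,0,0,0],[0.75,0,0,-0.3,0,0,0],[0.75,0,0,-0.3,0,0,0],[0.75,0,0,0,0,0,0],[0.75,0,0,0,0,0,0]]'; python3 st.py; python3 - <<'E'
from h import *
im=r.read_camera("side"); s=r.read_state(); print(s['eef_pos'])
b=np.ascontiguousarray(im[150:270,260:420,::-1]); b=cv2.resize(b,None,fx=5,fy=5,interpolation=cv2.INTER_CUBIC)
q=(proj("side",s['eef_pos']+[0,0,.034])[0]-[260,150])*5; cv2.circle(b,tuple(int(v) for v in q),3,(0,255,0),-1)
cv2.imwrite('pics/v7.png',b)
E
```

```text
clock: 5.42
eef_pos: [0.5635, 0.0451, 0.021]
orientation: [-1.268, 1.17, 1.268]
ft_force: [-0.2, 0.9, 0.0]
opening: 0.13
t 5.42 w [0.5635 0.0451 0.021 ] feeder mm [35.   0.9] z 21.0 yawY-feederY deg 0.03 down [ 0. -0. -1.] op 0.13
F feeder [0.89 0.14 0.  ]
[0.56352763 0.04508156 0.02111058]
```

View pics/v7.png

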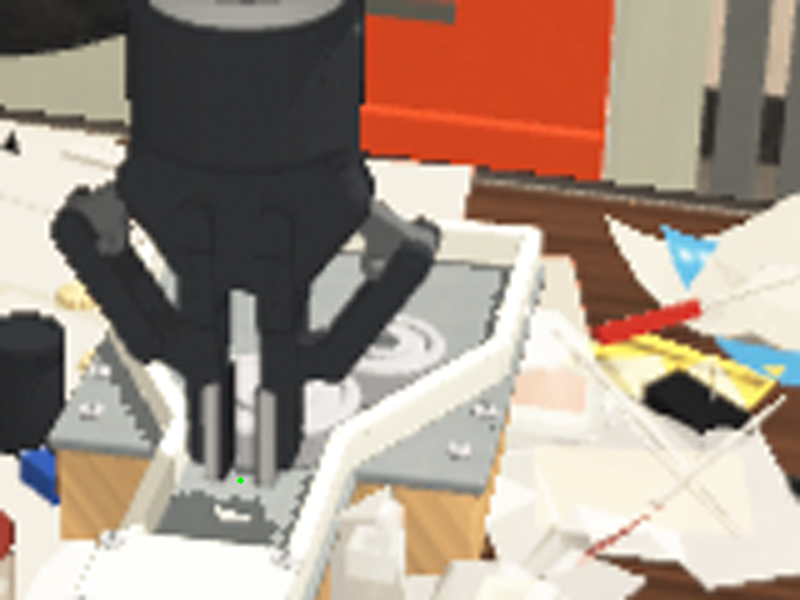

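```bash
python3 -m jog '[[0.75,0.02,-0.3,-0.3,0,0,0],[0.75,0.02,-0.3,0,0,0,0],[0.75,0.02,-0.3,0,0,0,0],[0.75,0.02,-0.3,0,0,0,0],[0.75,0.02,-0.3,0,0,0,0],[0.75,0.02,-0.3,0,0,0,0],[0.75,0.02,-0.3,0,0,0,0]]'; python3 st.py;  python3 -m jog '[[0.75,0.02,-0.3,0,0,0,0],[0.75,0.02,-0.3,0,0,0,0],[0.75,0.02,-0.3,0,0,0,0],[0.75,0.02,-0.3,0,0,0,0]]'; python3 st.py; python3 - <<'E'
from h import *
im=r.read_camera("side"); s=r.read_state()
b=np.ascontiguousarray(im[150:270,260:420,::-1]); b=cv2.resize(b,None,fx=5,fy=5,interpolation=cv2.INTER_CUBIC)
cv2.imwrite('pics/v8.png',b)
E
```

```text
clock: 6.35
eef_pos: [0.5649, 0.0241, 0.018]
orientation: [-1.268, 1.17, 1.268]
ft_force: [0.5, 0.5, 1.5]
opening: 0.124
t 6.35 w [0.5649 0.0241 0.018 ] feeder mm [14.   1.2] z 18.0 yawY-feederY deg 0.03 down [ 0.  0. -1.] op 0.124
F feeder [ 0.47 -0.53  1.47]
clock: 6.85
eef_pos: [0.5657, 0.0119, 0.018]
orientation: [-1.268, 1.17, 1.268]
ft_force: [0.4, 1.9, 0.1]
opening: 0.126
t 6.85 w [0.5657 0.0119 0.018 ] feeder mm [1.8 1.4] z 18.0 yawY-feederY deg 0.03 down [-0. -0. -1.] op 0.126
F feeder [ 1.9  -0.58  0.1 ]
```

View pics/v8.png

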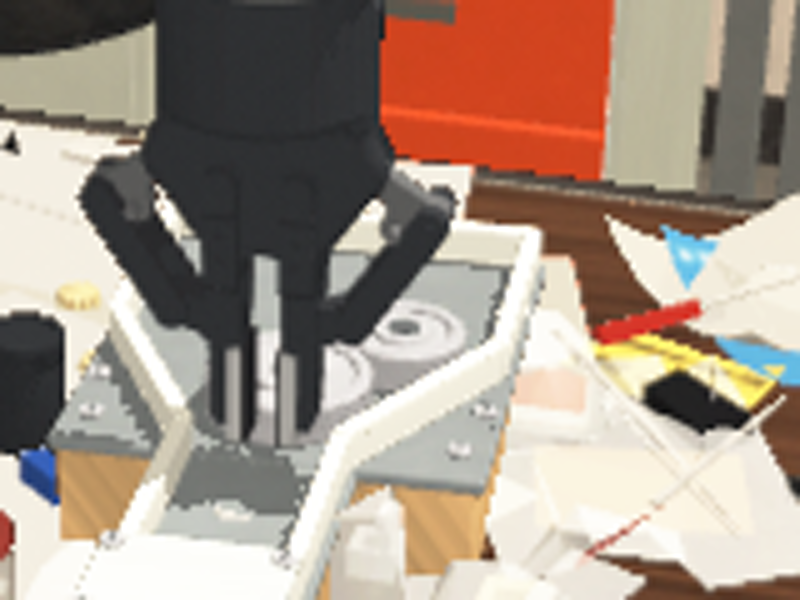

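```bash
python3 -m jog '[[0.75,0.02,-0.3,0,0,0,0],[0.75,0.02,-0.3,0,0,0,0],[0.75,0.02,-0.3,0,0,0,0],[0.75,0.02,-0.3,0,0,0,0],[0.75,0.02,-0.3,0,0,0,0],[0.75,0.02,-0.3,0,0,0,0],[0.75,0.02,-0.3,0,0,0,0],[0.75,0.02,-0.3,0,0,0,0],[0.75,0.02,-0.3,0,0,0,0],[0.75,0.02,-0.3,0,0,0,0]]'; python3 st.py; python3 - <<'E'
from h import *
im=r.read_camera("side"); s=r.read_state()
b=np.ascontiguousarray(im[150:270,260:420,::-1]); b=cv2.resize(b,None,fx=5,fy=5,interpolation=cv2.INTER_CUBIC)
cv2.imwrite('pics/v9.png',b)
b=r.read_camera("top")[130:330,200:480,::-1]; cv2.imwrite('pics/t9.png',cv2.resize(b,None,fx=2.5,fy=2.5))
E
```

```text
clock: 8.15
eef_pos: [0.5677, -0.0181, 0.018]
orientation: [-1.268, 1.17, 1.268]
ft_force: [0.2, 0.9, 0.3]
opening: 0.126
t 8.15 w [ 0.5677 -0.0181  0.018 ] feeder mm [-28.3   1.8] z 18.0 yawY-feederY deg 0.03 down [ 0. -0. -1.] op 0.126
F feeder [ 0.85 -0.24  0.29]
```

View pics/v9.png

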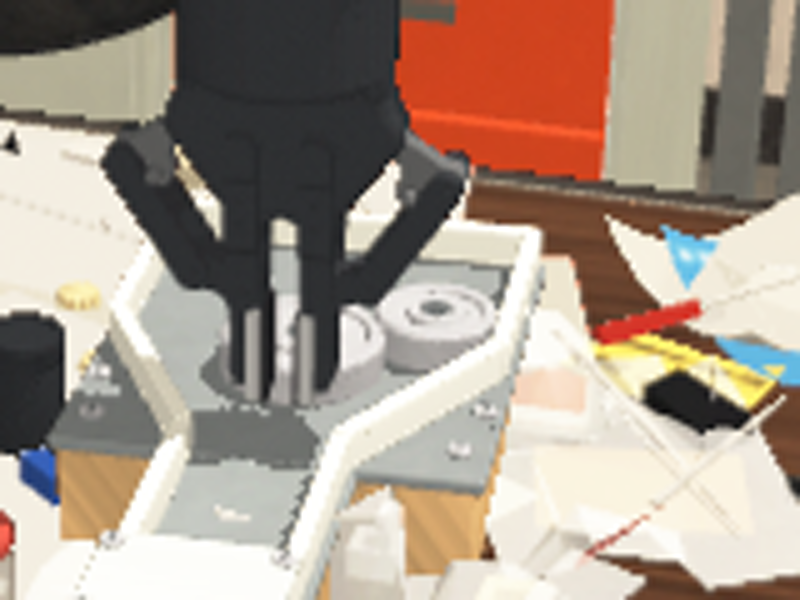

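View pics/t9.png

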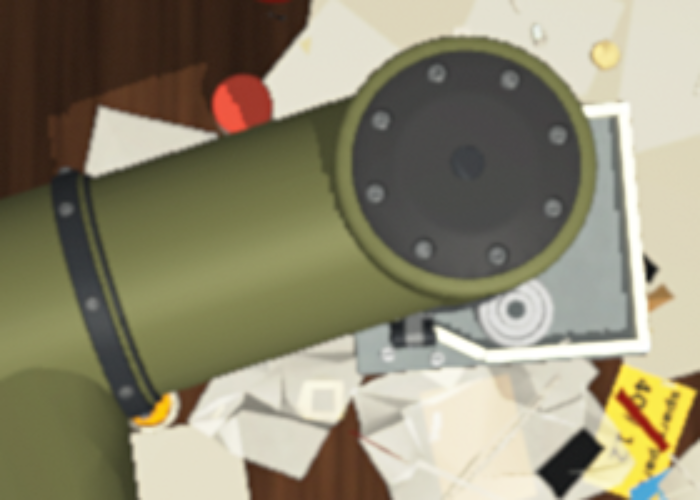

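```bash
python3 -m jog '[[0.75,-0.1,2.0,0.5,0,0,0],[0.75,-0.15,3.5,3,0,0,0],[0.75,-0.2,4,4,0,0,0],[0.75,0,2,0,0,0,0]]'; python3 st.py; cat > look.py <<'E'
import sys
from h import *
p=np.load('pose.npy'); im=r.read_camera("top"); tag=sys.argv[1]
cv2.imwrite(f'pics/t{tag}.png',cv2.resize(im[130:330,240:480,::-1],None,fx=3,fy=3,interpolation=cv2.INTER_CUBIC))
g=cv2.GaussianBlur(cv2.cvtColor(cv2.resize(im[130:330,240:480],None,fx=3,fy=3,interpolation=cv2.INTER_CUBIC),cv2.COLOR_RGB2GRAY),(5,5),1)
for n,lo,hi in(("small",45,51),("large",61,68)):
    C=cv2.HoughCircles(g,cv2.HOUGH_GRADIENT,1,30,param1=80,param2=18,minRadius=lo,maxRadius=hi)
    for c in ([] if C is None else C[0][:4]):
        w=ray("top",(c[0]/3+240,c[1]/3+130),.062); print(n,c.round(1),'feeder mm',(w2f(p,w)*1e3).round(1))
for n in("small_roller","large_roller"):
    for d in r.look_for("top",n):
        print(n,np.round(d['uv'],1),round(d['confidence'],2),(w2f(p,ray("top",d['uv'],.062))*1e3).round(1))
E
python3 look.py 10
```

```text
clock: 8.75
eef_pos: [0.5649, 0.1001, 0.0976]
orientation: [-1.271, 1.163, 1.265]
ft_force: [0.1, -0.6, -0.6]
opening: 0.122
t 8.75 w [0.5649 0.1001 0.0976] feeder mm [89.8 -4.9] z 97.6 yawY-feederY deg 0.14 down [ 0.007  0.002 -1.   ] op 0.122
F feeder [-0.65 -0.06 -0.63]
small [435.5 285.5  50.4] feeder mm [-70.6  -0.2]
small [498.5 375.5  45.7] feeder mm [-99.1  48. ]
large [440.5 284.5  61.9] feeder mm [-73.2  -0.5]
small_roller [406.5 255.2] 0.88 [-99.6  48.1]
large_roller [384.5 223.9] 0.98 [-69.7  -2.2]
large_roller [308.3 115.9] 0.87 [  35.6 -178.5]
large_roller [216.6 332.3] 0.75 [196.5 143.8]
large_roller [276.4 360.7] 0.7 [109.2 192.6]
```

View pics/t10.png

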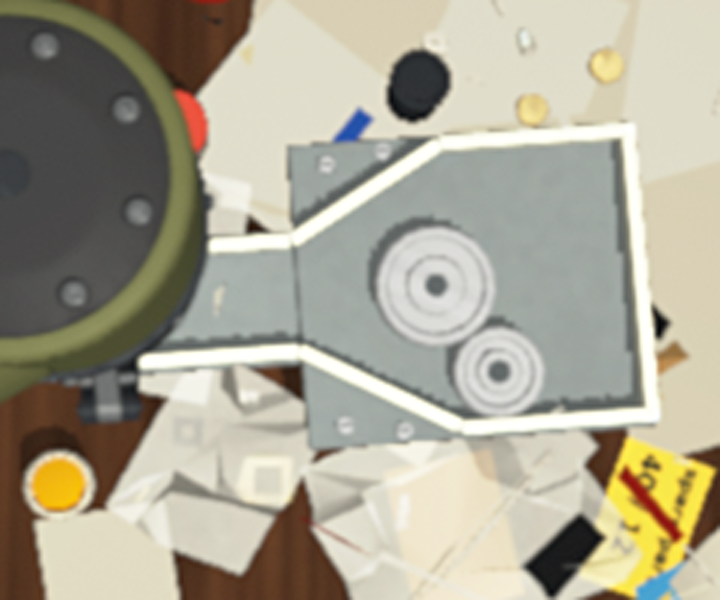

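Step 1 looks met: the large roller is at (-70,-1) mm and the small one is at (-99,48), at pixel (406,255). I'll push the large roller diagonally, parallel to the +y funnel wall, so the small one can pass.

```bash
cat > go.py <<'E'
import sys
from h import *
p=np.load('pose.npy'); s=r.read_state(); a=w2f(p,s['eef_pos'])*1e3
t=np.array([float(sys.argv[1]),float(sys.argv[2])]); d=f2w((0,0,p[2]),[[*(t-a),0]])[0]/10
print('at',a.round(1),'z',(s['eef_pos'][2]*1e3).round(1),'shift cm',d[:2].round(2),'dz to tip z: ',round((float(sys.argv[3])-34-s['eef_pos'][2]*1e3)/10,2))
E
python3 go.py -28.5 18.7 52; python3 st.py
```

```text
at [88.3 -2.4] z 92.4 shift cm [ -1.18 -11.81] dz to tip z:  -7.44
t 8.9 w [0.5626 0.0984 0.0924] feeder mm [88.3 -2.4] z 92.4 yawY-feederY deg 0.14 down [-0.001 -0.    -1.   ] op 0.128
F feeder [-0.55 -0.69 -0.23]
```

```bash
python3 -m jog '[[1,-0.4,-4,0,0,0,9.8],[1,-0.4,-4,0,0,0,9.8],[1,-0.38,-3.8,-1,0,0,9.8],[1,0,0,-2,0,0,0],[1,0,0,0,0,0,0],[1,0,0,0,0,0,0]]'; python3 go.py -28.5 18.7 52; python3 st.py
```

```text
clock: 9.65
eef_pos: [0.5514, -0.0206, 0.063]
orientation: [-1.631, 0.868, 1.631]
ft_force: [0.2, -0.1, -0.8]
opening: -0.0
at [-29.4  18.2] z 63.0 shift cm [-0.06  0.09] dz to tip z:  -4.5
t 9.65 w [ 0.5514 -0.0206  0.063 ] feeder mm [-29.4  18.2] z 63.0 yawY-feederY deg 29.42 down [-0.    -0.001 -1.   ] op -0.0
F feeder [-0.17 -0.21 -0.79]
```

```bash
python3 -m jog '[[1,-0.05,0.1,-1.4,0,0,0],[1,0,0,-0.8,0,0,0],[1,0,0,0,0,0,0],[1,0,0,0,0,0,0]]'; python3 go.py -28.5 18.7 53; cat > side.py <<'E'
import sys
from h import *
im=r.read_camera("side"); s=r.read_state()
b=np.ascontiguousarray(im[140:270,260:420,::-1]); b=cv2.resize(b,None,fx=4.5,fy=4.5,interpolation=cv2.INTER_CUBIC)
q=(proj("side",s['eef_pos']+[0,0,.034])[0]-[260,140])*4.5; cv2.circle(b,tuple(int(v) for v in q),2,(0,255,0),-1)
cv2.imwrite(f'pics/s{sys.argv[1]}.png',b)
E
python3 side.py 11
```

```text
clock: 10.15
eef_pos: [0.551, -0.0199, 0.0412]
orientation: [-1.632, 0.868, 1.631]
ft_force: [-0.2, 0.1, 0.4]
opening: 0.003
at [-28.7  18.5] z 41.2 shift cm [-0.02  0.02] dz to tip z:  -2.22
```

View pics/s11.png

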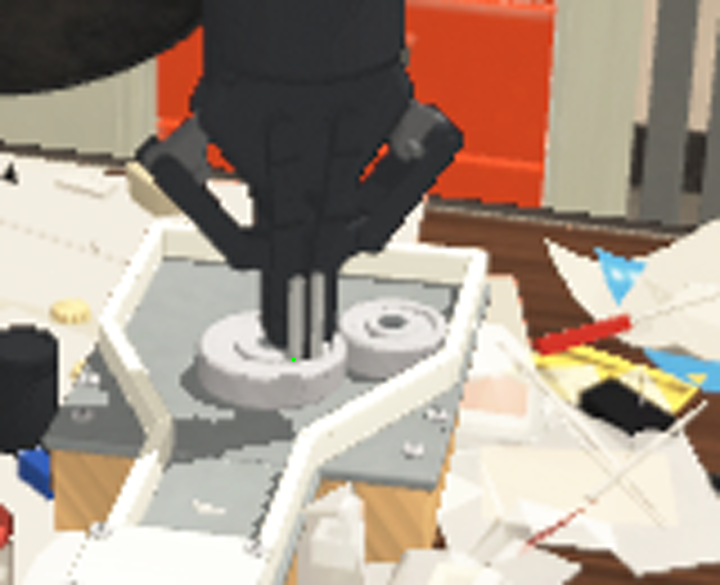

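```bash
python3 -m jog '[[1,0,0,-0.6,0,0,0],[1,0,0,-0.6,0,0,0],[1,0,0,-0.6,0,0,0],[1,0,0,-0.4,0,0,0],[1,0,0,0,0,0,0]]'; python3 st.py; python3 side.py 12; python3 -c "
from h import *
p=np.load('pose.npy'); print(f2w((0,0,p[2]),[[-.87,-.49,0]])*.4)"
```

```text
clock: 10.82
eef_pos: [0.5506, -0.02, 0.0185]
orientation: [-1.631, 0.868, 1.632]
ft_force: [0.8, 0.3, -0.2]
opening: 0.0
t 10.82 w [ 0.5506 -0.02    0.0185] feeder mm [-28.8  19. ] z 18.5 yawY-feederY deg 29.43 down [-0.001 -0.    -1.   ] op 0.0
F feeder [ 0.28 -0.86 -0.17]
[[ 0.22300125 -0.33134641  0.        ]]
```

View pics/s12.png

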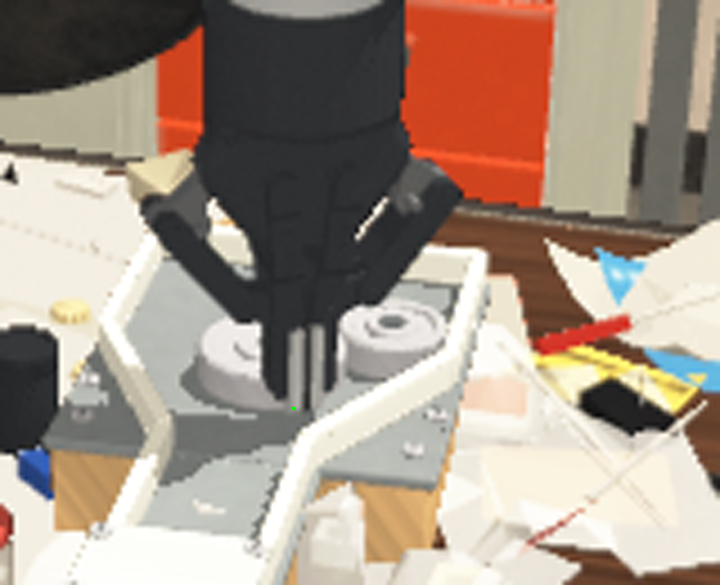

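```bash
python3 -m jog '[[1,0.17,-0.25,0,0,0,0],[1,0.17,-0.25,0,0,0,0],[1,0.17,-0.25,0,0,0,0],[1,0.17,-0.25,0,0,0,0],[1,0.17,-0.25,0,0,0,0],[1,0.17,-0.25,0,0,0,0],[1,0.17,-0.25,0,0,0,0],[1,0.17,-0.25,0,0,0,0],[1,0.17,-0.25,0,0,0,0],[1,0.17,-0.25,0,0,0,0]]'; python3 st.py; python3 side.py 13;
```

```text
clock: 12.12
eef_pos: [0.568, -0.0451, 0.019]
orientation: [-1.631, 0.868, 1.631]
ft_force: [0.6, -0.2, 0.3]
opening: 0.0
t 12.12 w [ 0.568  -0.0451  0.019 ] feeder mm [-55.2   3.6] z 19.0 yawY-feederY deg 29.43 down [-0. -0. -1.] op 0.0
F feeder [-0.21 -0.57  0.32]
```

View pics/s13.png

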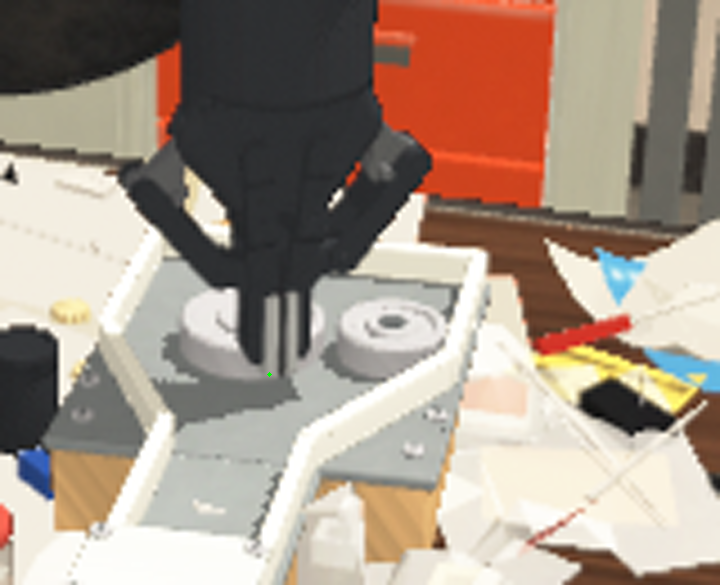

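```bash
python3 -m jog '[[1,0.17,-0.25,0,0,0,0],[1,0.17,-0.25,0,0,0,0],[1,0.17,-0.25,0,0,0,0],[1,0.17,-0.25,0,0,0,0],[1,0.17,-0.25,0,0,0,0],[1,0.17,-0.25,0,0,0,0],[1,0.17,-0.25,0,0,0,0],[1,0.17,-0.25,0,0,0,0],[1,0,0,0,0,0,0]]'; python3 st.py; python3 side.py 14;
```

```text
clock: 13.3
eef_pos: [0.5816, -0.0652, 0.019]
orientation: [-1.631, 0.868, 1.631]
ft_force: [-0.1, 0.6, 0.7]
opening: -0.003
t 13.3 w [ 0.5816 -0.0652  0.019 ] feeder mm [-76.3  -8.4] z 19.0 yawY-feederY deg 29.41 down [ 0. -0. -1.] op -0.003
F feeder [0.57 0.07 0.69]
```

View pics/s14.png

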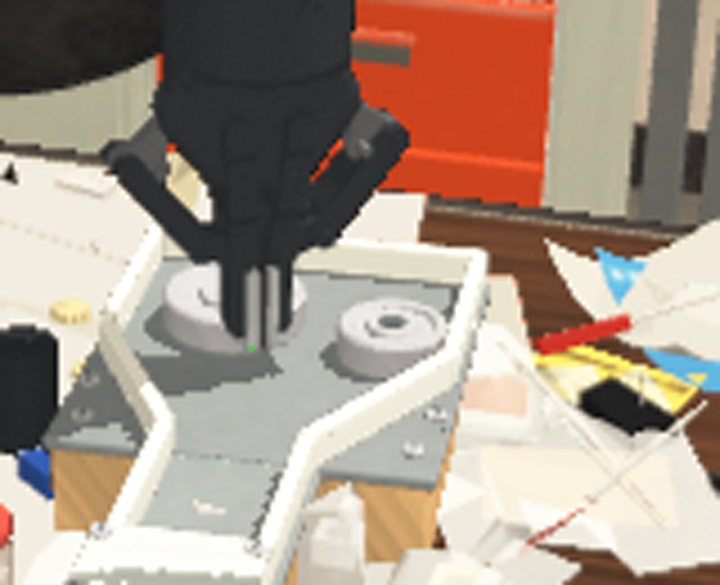

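Large roller is now at about (-112,-27). Next: back off, lift, rotate back and go behind the small roller.

```bash
python3 -m jog '[[1,-0.3,0.5,0,0,0,0],[1,-0.1,0.1,3,0,0,0],[1,0,0,4,0,0,-9.8],[1,0,0,0,0,0,-9.8],[1,0,0,0,0,0,-9.8],[1,0,0,0,0,0,0]]'; python3 st.py;python3 go.py -141 44 100
```

```text
clock: 14.1
eef_pos: [0.5773, -0.0586, 0.089]
orientation: [-1.269, 1.169, 1.269]
ft_force: [0.2, 0.0, 0.3]
opening: 0.0
t 14.1 w [ 0.5773 -0.0586  0.089 ] feeder mm [-69.4  -4.6] z 89.0 yawY-feederY deg 0.14 down [ 0.  0. -1.] op 0.0
F feeder [-0.01 -0.18  0.25]
at [-69.4  -4.6] z 89.0 shift cm [-4.28 -7.52] dz to tip z:  -2.3
```

```bash
python3 -m jog '[[1,-2.14,-3.76,0,0,0,0],[1,-2.14,-3.76,0,0,0,0],[1,0,0,-1.5,0,0,0],[1,0,0,-1,0,0,0],[1,0,0,0,0,0,0],[1,0,0,0,0,0,0]]'; python3 go.py -141 44 53; python3 side.py 15; python3 look.py 15
```

```text
clock: 14.85
eef_pos: [0.535, -0.1336, 0.0641]
orientation: [-1.269, 1.17, 1.269]
ft_force: [-0.3, -0.0, 0.5]
opening: 0.005
at [-140.8   43.5] z 64.1 shift cm [-0.05 -0.02] dz to tip z:  -4.51
large_roller [217.4 331.4] 0.74 [195.2 142.5]
large_roller [308.  112.3] 0.66 [  35.7 -184.2]
large_roller [410.9 190.1] 0.56 [-114.5  -51.6]
```

View pics/s15.png

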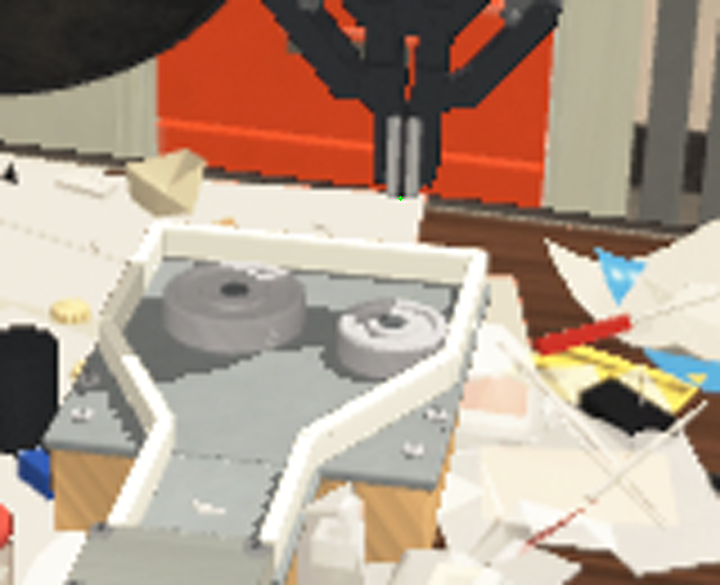

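View pics/t15.png

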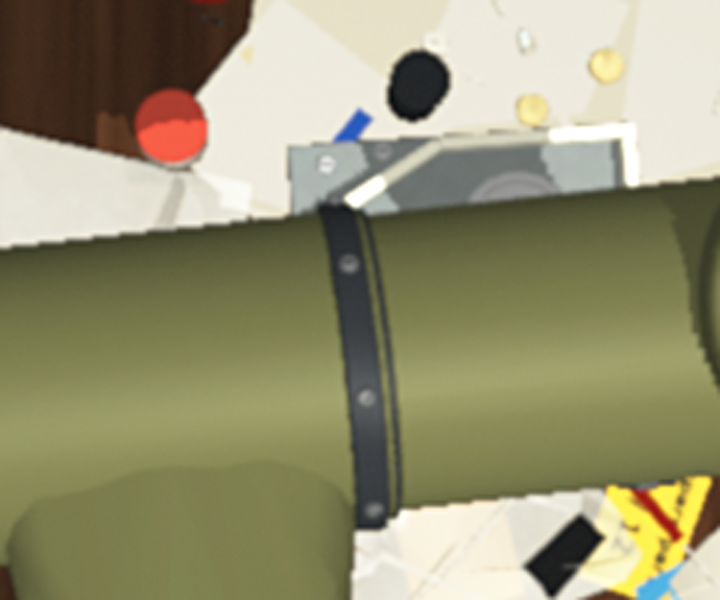

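```bash
python3 -m jog '[[1,-0.05,0,-1.5,0,0,0],[1,0,0,-1,0,0,0],[1,0,0,-0.8,0,0,0],[1,0,0,-0.6,0,0,0],[1,0,0,-0.5,0,0,0],[1,0,0,0,0,0,0]]'; python3 st.py; python3 side.py 16
```

```text
clock: 15.8
eef_pos: [0.5339, -0.1341, 0.0196]
orientation: [-1.268, 1.171, 1.268]
ft_force: [0.0, -0.3, -0.1]
opening: -0.0
t 15.8 w [ 0.5339 -0.1341  0.0196] feeder mm [-141.2   44.6] z 19.6 yawY-feederY deg 0.03 down [-0.001 -0.    -1.   ] op -0.0
F feeder [-0.27 -0.   -0.08]
```

View pics/s16.png

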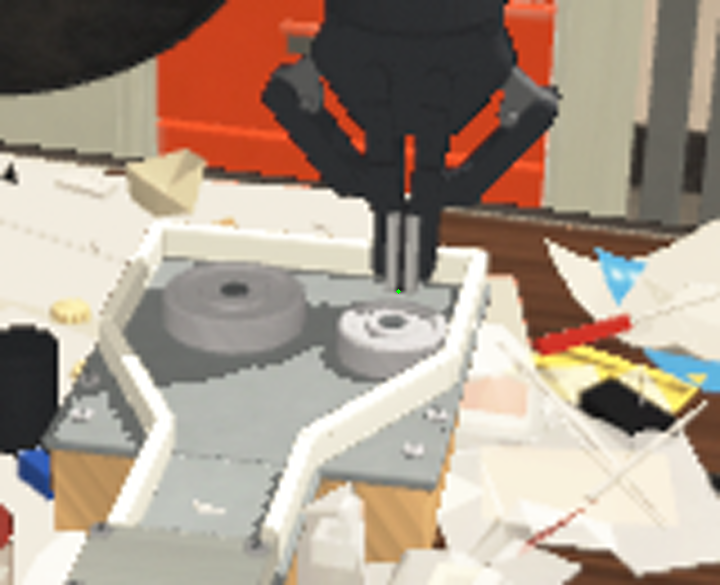

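```bash
python3 -m jog '[[1,-0.03,0.35,0,0,0,0],[1,-0.03,0.3,0,0,0,0],[1,-0.02,0.3,0,0,0,0],[1,-0.02,0.3,0,0,0,0],[1,-0.02,0.3,0,0,0,0],[1,0.13,0.29,0,0,0,0],[1,0.13,0.29,0,0,0,0],[1,0.13,0.29,0,0,0,0],[1,0.13,0.29,0,0,0,0],[1,0.13,0.29,0,0,0,0]]'; python3 st.py; python3 side.py 17
```

```text
clock: 17.1
eef_pos: [0.5396, -0.104, 0.02]
orientation: [-1.268, 1.17, 1.268]
ft_force: [0.4, -0.6, 1.7]
opening: 0.002
t 17.1 w [ 0.5396 -0.104   0.02  ] feeder mm [-111.6   36.6] z 20.0 yawY-feederY deg 0.03 down [ 0. -0. -1.] op 0.002
F feeder [-0.63 -0.33  1.7 ]
```

View pics/s17.png

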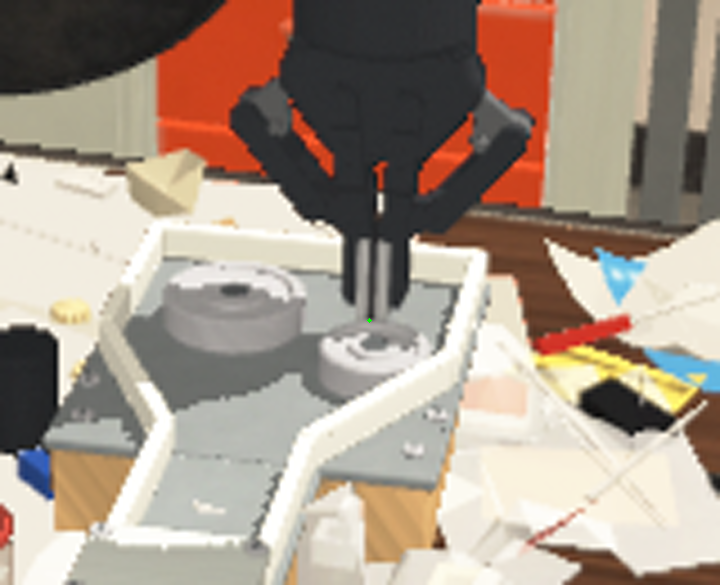

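```bash
python3 -m jog '[[1,0.14,0.3,0,0,0,0],[1,0.14,0.32,0,0,0,0],[1,0.14,0.32,0,0,0,0],[1,0.14,0.32,0,0,0,0],[1,0.14,0.32,0,0,0,0],[1,0.14,0.32,0,0,0,0],[1,0.14,0.32,0,0,0,0],[1,0.14,0.32,0,0,0,0],[1,0.14,0.32,0,0,0,0],[1,0.14,0.32,0,0,0,0]]'; python3 st.py; python3 side.py 18
```

```text
clock: 18.4
eef_pos: [0.5535, -0.0721, 0.02]
orientation: [-1.268, 1.17, 1.268]
ft_force: [-0.9, 0.4, 0.6]
opening: 0.002
t 18.4 w [ 0.5535 -0.0721  0.02  ] feeder mm [-81.   20.2] z 20.0 yawY-feederY deg 0.03 down [-0. -0. -1.] op 0.002
F feeder [0.45 0.87 0.58]
```

View pics/s18.png

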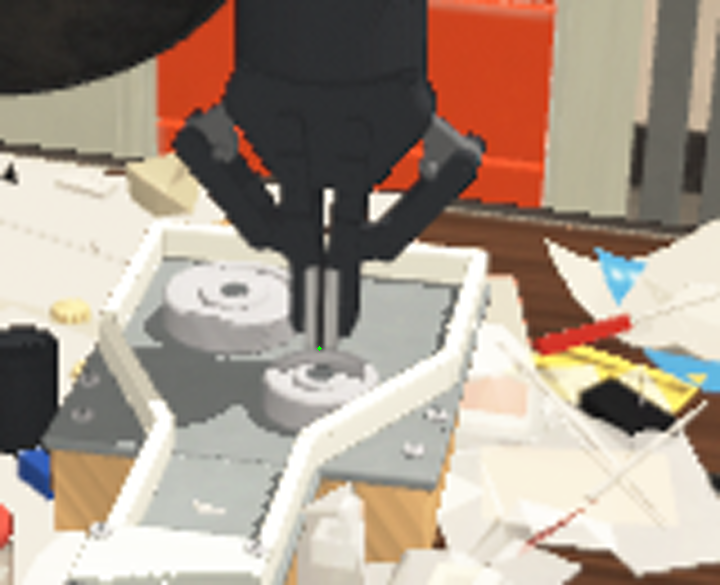

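```bash
python3 -m jog '[[1,0.12,0.3,0,0,0,0],[1,0.14,0.34,0,0,0,0],[1,0.14,0.34,0,0,0,0],[1,0.14,0.34,0,0,0,0],[1,0.14,0.34,0,0,0,0],[1,0.14,0.34,0,0,0,0],[1,0.14,0.34,0,0,0,0],[1,0.14,0.34,0,0,0,0],[1,0.14,0.34,0,0,0,0],[1,0.14,0.34,0,0,0,0]]'; python3 st.py; python3 side.py 19
```

```text
clock: 19.7
eef_pos: [0.5673, -0.0385, 0.02]
orientation: [-1.268, 1.17, 1.268]
ft_force: [0.6, -0.7, 1.5]
opening: 0.001
t 19.7 w [ 0.5673 -0.0385  0.02  ] feeder mm [-48.6   3.7] z 20.0 yawY-feederY deg 0.03 down [-0. -0. -1.] op 0.001
F feeder [-0.71 -0.55  1.47]
```

View pics/s19.png

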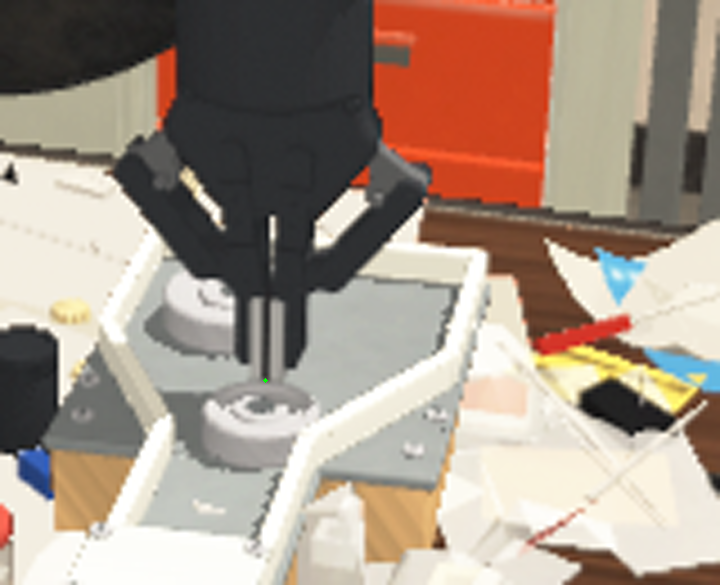

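```bash
python3 -m jog '[[1,0.1,0.3,0,0,0,0],[1,0.1,0.3,0,0,0,0],[1,0.05,0.3,0,0,0,0],[1,-0.02,0.3,0,0,0,0],[1,-0.02,0.3,0,0,0,0],[1,-0.02,0.3,0,0,0,0],[1,-0.02,0.3,0,0,0,0],[1,-0.02,0.3,0,0,0,0],[1,-0.02,0.3,0,0,0,0],[1,-0.03,0.4,0,0,0,0]]'; python3 st.py; python3 side.py 20
```

```text
clock: 21.0
eef_pos: [0.5682, -0.0075, 0.0199]
orientation: [-1.268, 1.171, 1.268]
ft_force: [-0.8, -1.1, 0.3]
opening: -0.001
t 21.0 w [ 0.5682 -0.0075  0.0199] feeder mm [-17.8   0.4] z 19.9 yawY-feederY deg 0.02 down [-0. -0. -1.] op -0.001
F feeder [-1.06  0.93  0.27]
```

View pics/s20.png

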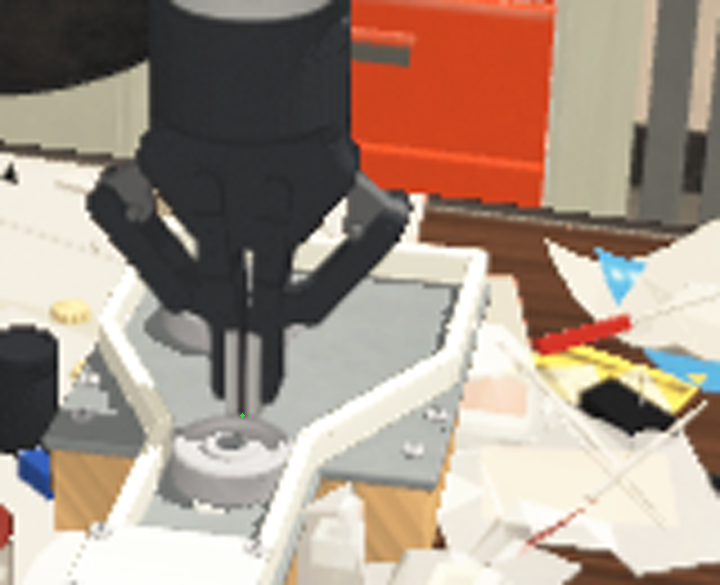

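In the lane now. I'll keep going down it to a tool position of about 50 mm.

```bash
python3 -m jog '[[1,-0.03,0.4,0,0,0,0],[1,-0.03,0.4,0,0,0,0],[1,-0.03,0.4,0,0,0,0],[1,-0.03,0.4,0,0,0,0],[1,-0.03,0.4,0,0,0,0],[1,-0.03,0.4,0,0,0,0],[1,-0.03,0.4,0,0,0,0],[1,-0.03,0.4,0,0,0,0],[1,-0.03,0.4,0,0,0,0],[1,-0.03,0.4,0,0,0,0]]'; python3 st.py;  python3 -m jog '[[1,-0.03,0.4,0,0,0,0],[1,-0.03,0.4,0,0,0,0],[1,-0.03,0.4,0,0,0,0],[1,-0.03,0.4,0,0,0,0],[1,-0.03,0.4,0,0,0,0],[1,-0.03,0.4,0,0,0,0],[1,-0.02,0.2,0,0,0,0],[1,0,0,0,0,0,0]]'; python3 st.py; python3 side.py 21
```

```text
clock: 22.3
eef_pos: [0.5652, 0.0325, 0.02]
orientation: [-1.268, 1.17, 1.268]
ft_force: [1.0, -0.4, 0.2]
opening: 0.001
t 22.3 w [0.5652 0.0325 0.02  ] feeder mm [22.4  0.2] z 20.0 yawY-feederY deg 0.03 down [-0. -0. -1.] op 0.001
F feeder [-0.49 -0.92  0.25]
clock: 23.3
eef_pos: [0.5632, 0.0585, 0.0199]
orientation: [-1.268, 1.17, 1.268]
ft_force: [0.0, -0.7, 0.5]
opening: 0.003
t 23.3 w [0.5632 0.0585 0.0199] feeder mm [48.4  0.1] z 19.9 yawY-feederY deg 0.04 down [-0.  0. -1.] op 0.003
F feeder [-0.7   0.01  0.47]
```

View pics/s21.png

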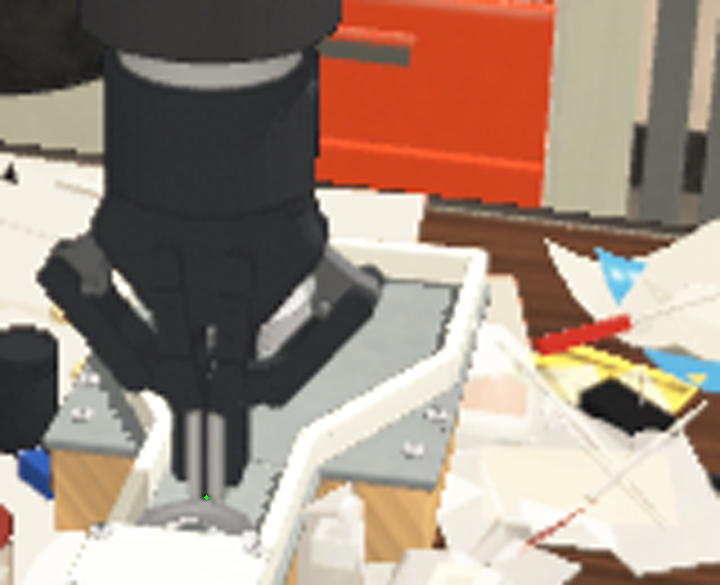

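```bash
python3 -m jog '[[1,-0.02,0.2,0,0,0,0],[1,-0.02,0.2,0,0,0,0],[1,-0.01,0.2,0,0,0,0],[1,-0.02,0.2,0,0,0,0],[1,-0.02,0.2,0,0,0,0]]'; python3 st.py; python3 -m jog '[[1,-0.01,0.15,0,0,0,0],[1,-0.01,0.15,0,0,0,0],[1,0,0,0,0,0,0]]'; python3 st.py
```

```text
clock: 23.98
eef_pos: [0.5623, 0.0684, 0.02]
orientation: [-1.268, 1.17, 1.268]
ft_force: [-0.4, -0.4, -0.5]
opening: 0.001
t 23.98 w [0.5623 0.0684 0.02  ] feeder mm [58.4  0.2] z 20.0 yawY-feederY deg 0.03 down [-0. -0. -1.] op 0.001
F feeder [-0.32  0.4  -0.45]
clock: 24.35
eef_pos: [0.5621, 0.0714, 0.02]
orientation: [-1.268, 1.17, 1.268]
ft_force: [-1.3, 0.2, 0.2]
opening: -0.0
t 24.35 w [0.5621 0.0714 0.02  ] feeder mm [61.4  0.2] z 20.0 yawY-feederY deg 0.03 down [-0.  0. -1.] op -0.0
F feeder [0.33 1.32 0.18]
```

```bash
for i in 1; do python3 -m jog '[[1,-0.01,0.15,0,0,0,0],[1,-0.01,0.15,0,0,0,0],[1,0,0,0,0,0,0]]'; python3 st.py; done; python3 -m jog '[[1,-0.01,0.1,0,0,0,0],[1,-0.01,0.1,0,0,0,0],[1,0,0,0,0,0,0]]'; python3 st.py
```

```text
clock: 24.72
eef_pos: [0.562, 0.074, 0.0201]
orientation: [-1.268, 1.171, 1.268]
ft_force: [-0.3, -2.1, 1.5]
opening: 0.002
t 24.73 w [0.562  0.074  0.0201] feeder mm [64.   0.1] z 20.1 yawY-feederY deg 0.03 down [ 0.    -0.001 -1.   ] op 0.002
F feeder [-2.04  0.48  1.5 ]
clock: 25.1
eef_pos: [0.5618, 0.0756, 0.0202]
orientation: [-1.268, 1.171, 1.267]
ft_force: [0.1, -4.7, 1.1]
opening: -0.004
t 25.1 w [0.5618 0.0756 0.0202] feeder mm [65.7  0.2] z 20.2 yawY-feederY deg 0.01 down [ 0.    -0.001 -1.   ] op -0.004
F feeder [-4.68  0.24  1.12]
```

The stop pushes back: about 4.7 N at 65.7 mm. Adding 1.5 mm, then holding.

```bash
python3 -m jog '[[1,0,0.1,0,0,0,0],[1,0,0.05,0,0,0,0],[1,0,0,0,0,0,0]]'; python3 st.py; python3 -m jog '[[1,0,0,0,0,0,0]]'; python3 side.py 22
```

```text
clock: 25.48
eef_pos: [0.5619, 0.0766, 0.0204]
orientation: [-1.269, 1.172, 1.267]
ft_force: [1.6, -6.8, 2.4]
opening: -0.005
t 25.48 w [0.5619 0.0766 0.0204] feeder mm [66.7  0. ] z 20.4 yawY-feederY deg 0.0 down [ 0.    -0.002 -1.   ] op -0.005
F feeder [-6.88 -1.04  2.42]
clock: 25.6
eef_pos: [0.5619, 0.0766, 0.0204]
orientation: [-1.269, 1.172, 1.267]
ft_force: [0.7, -7.1, 2.8]
opening: 0.005
```

View pics/s22.png

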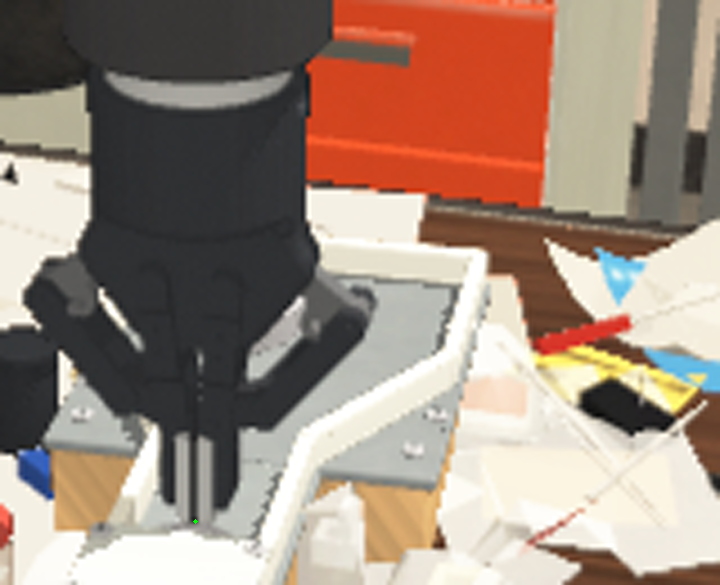

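```bash
python3 -m jog '[[1,0,0,0,0,0,0],[1,0,0,0,0,0,0],[1,0,0,0,0,0,0],[1,0,0,0,0,0,0],[1,0,0,0,0,0,0]]'; python3 st.py; python3 -m jog '[[1,0,-0.07,0,0,0,0],[1,0,-0.07,0,0,0,0],[1,0,-0.07,0,0,0,0],[1,0,-0.07,0,0,0,0],[1,0,-0.07,0,0,0,0],[1,0,-0.07,0,0,0,0],[1,0,-0.07,0,0,0,0],[1,0.01,-0.07,0,0,0,0],[1,0.01,-0.07,0,0,0,0],[1,0.01,-0.07,0,0,0,0]]'; python3 st.py
```

```text
clock: 26.28
eef_pos: [0.5618, 0.0766, 0.0204]
orientation: [-1.269, 1.172, 1.267]
ft_force: [0.6, -6.2, 2.6]
opening: -0.002
t 26.27 w [0.5618 0.0766 0.0204] feeder mm [66.7  0.1] z 20.4 yawY-feederY deg 0.0 down [ 0.    -0.002 -1.   ] op -0.002
F feeder [-6.26 -0.14  2.65]
clock: 27.52
eef_pos: [0.5617, 0.0708, 0.0195]
orientation: [-1.267, 1.171, 1.268]
ft_force: [0.2, 0.0, 0.2]
opening: -0.003
t 27.52 w [0.5617 0.0708 0.0195] feeder mm [60.9  0.6] z 19.5 yawY-feederY deg 0.03 down [-0.001  0.    -1.   ] op -0.003
F feeder [-0.01 -0.24  0.22]
```

Pressed at 6–7 N for more than 0.7 s, then eased off. Withdrawing and looking.

```bash
python3 -m jog '[[1,0.05,-0.5,0,0,0,0],[1,0.1,-1.5,0.5,0,0,0],[1,0,-1,4,0,0,0],[1,0,0,4,0,0,0],[1,0,-6,3,0,0,0],[1,0,-6,0,0,0,0],[1,-5,-6,0,0,0,0],[1,-5,-6,0,0,0,0],[1,0,-6,0,0,0,0],[1,0,0,0,0,0,0]]'; python3 st.py; python3 look.py 30; python3 side.py 30
```

```text
clock: 28.78
eef_pos: [0.4819, -0.2353, 0.1333]
orientation: [-1.264, 1.174, 1.263]
ft_force: [-0.1, 0.4, -0.1]
opening: -0.001
t 28.77 w [ 0.4819 -0.2353  0.1333] feeder mm [-237.9  104.5] z 133.3 yawY-feederY deg -0.31 down [ 0.    -0.001 -1.   ] op -0.001
F feeder [ 0.43  0.11 -0.11]
small_roller [287.7 234. ] 0.87 [79.7  2.9]
large_roller [218.6 332.2] 0.92 [193.4 143.9]
large_roller [275.9 359.3] 0.87 [109.8 190.5]
large_roller [307.8 113.4] 0.85 [  36.1 -182.5]
large_roller [413.4 198.8] 0.77 [-117.3  -37.8]
```

View pics/s30.png

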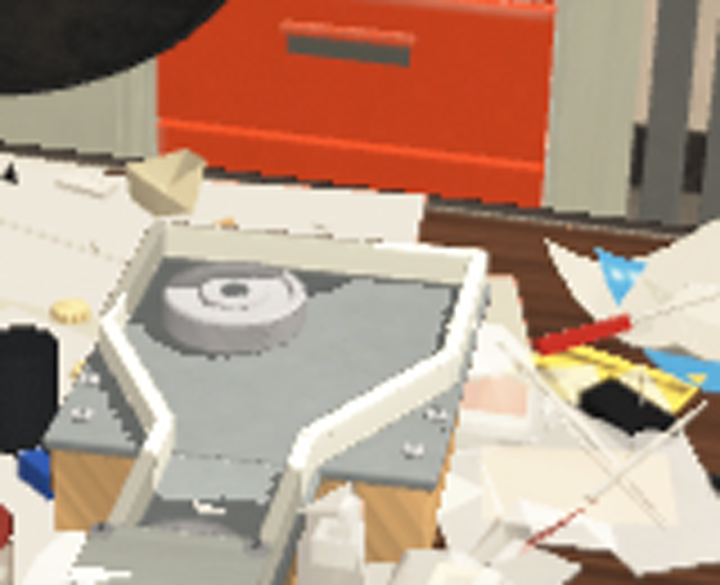

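View pics/t30.png

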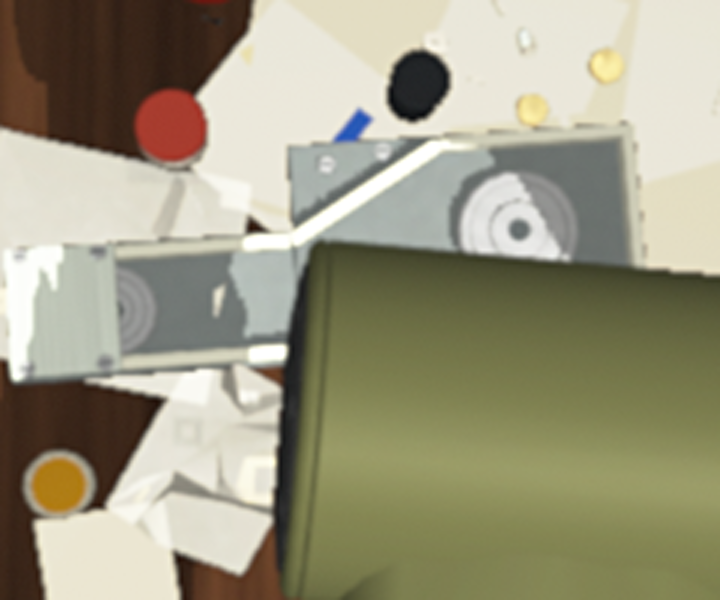

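```bash
python3 - <<'E'
from h import *
p=np.load('pose.npy')
for u in(155,157,159):
    print(u,w2f(p,ray("top",(u/3+240,310/3+130),.062))*1e3)
im=r.read_camera("top"); cv2.imwrite('pics/z.png',cv2.resize(im[195:265,230:330,::-1],None,fx=8,fy=8,interpolation=cv2.INTER_CUBIC))
print(proj("top",f2w(p,[[.0675,0,.062]])),proj("top",f2w(p,[[.0735,0,.062]])))
E
```

```text
155 [73.5565694   2.32279584]
157 [72.53859979  2.39424621]
159 [71.52059338  2.46569917]
[[295.51300712 231.54797343]] [[291.60304765 231.82137958]]
```

View pics/z.png

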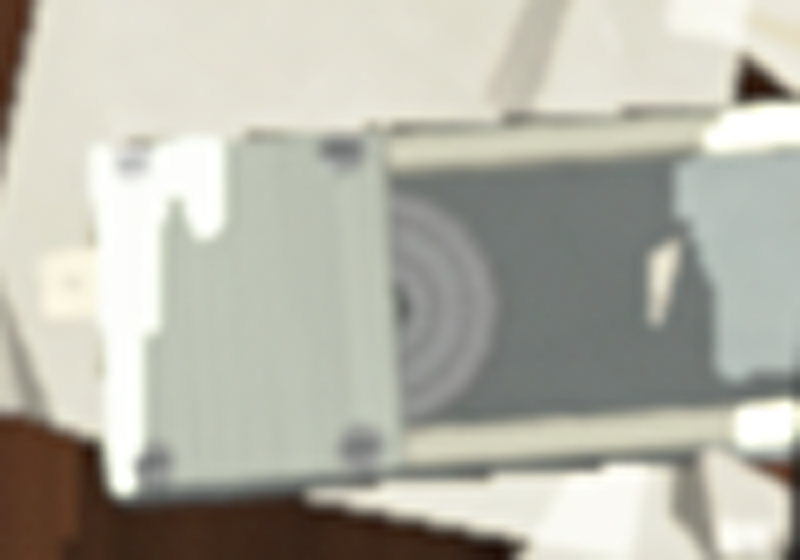

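```bash
python3 - <<'E'
from workcell import r
print(r.read_state()['clock'], r.finish_job())
E
```

```text
the job is handed in; nothing more can be done
29.025 None
```

The job is handed in at 29.0 s of the allowed 54 s. By my last checks every step was met, but no verdict was reported.

- **Large roller:** I nudged it straight back out of the throat, then diagonally aside with shut fingers. It ended at about feeder (-117, -38) mm by the detector, still in the hopper.
- **Small roller:** I slid it along the funnel wall, through the throat and down the lane to the sprung stop. I held it there at about 6–7 N for over 0.7 s, eased off slowly and withdrew. In the last picture its near edge was at about x = 72.8 mm, so its centre is at about 96 mm; at least 91 mm was needed.
- **Forces:** the highest wrist reading I saw was about 7 N, but I only read it at the end of each move, so short peaks in between were not seen.
- **Bystanders:** the jar, can and pot look unmoved in the last top picture; I did not measure their positions.
- **What disagreed:** the real fingertips stood about 34 mm above the reported TCP height. The side camera showed this, and there was no contact when the reported height was below the feeder floor. I corrected every height for it.

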